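# Lock the second clamp on the scanner turntable

### The arm

A 6-joint arm with a two-finger parallel gripper is mounted at the origin on the work surface. World frame = base frame: x ahead of the robot, y to its left, z up, the work surface at z = 0. Lengths are in m, angles in degrees, forces in N, time in s.
With the tool pointing down it reaches from about 0.325 to 0.85 m from the base axis. Payload 15.5 kg.
Tool frame: the origin (TCP) lies at the very end of the fingers, on their centre line; the grasp point (between the pads) lies arm.grip_depth behind it (arm.grip_depth is the distance from the TCP to the grasp point, in m); z points along the fingers, y is the direction in which the jaws open and shut (so a half turn about z gives the same grasp; the last joint's range is limited). The gripper opens to 91 mm and grips with 3 to 60 N. Pads are 32 mm wide; open, the fingers measure 118 mm over their backs; the gripper's body (76 mm by 178 mm) begins 60 mm behind the grasp point.
Start: joints at [-72.622, 28.281, 77.091, -0, 74.628, -5.472], TCP at [0.243, -0.576, 0.214] pointing down, gripper open.
Joint ranges: [-166.48, 166.48], [-47.26, 123.95], [12.59, 153.08], [-70.14, 250.14], [6.76, 159.57], [-176.63, 176.63]. Speed limits (degrees/s): [108.29, 108.29, 147.25, 172.46, 172.46, 172.46].

### API

Orientations are given as a 3x3 rotation matrix whose columns are the frame's x, y, z axes.
In Python, from rig import arm gives the robot as it stands. Calls block until the motion is done:
- arm.move_to(position, orientation): joint-space move of the TCP to a pose.
- arm.move_l(position, orientation=None, feed=0.15): straight line of the TCP; orientation=None keeps the orientation; feed is the mean speed in m/s.
- arm.move_joints(angles): joint-space move.
- arm.grip(opening): finger opening in m; the grip force is fixed at half the most; returns when the fingers have stopped.
- arm.sleep(seconds).
- arm.solve_ik(position, orientation): joint angles nearest the present ones, or None.
- arm.snapshot(name): name is "side" or "top"; returns the picture (400x640x3 uint8, red, green, blue); there is no depth.
- arm.get_calibration(name): a dict with "intrinsics" (3x3 intrinsics, pixels), "cam_to_world" (4x4, takes a point from camera to world coordinates). Camera axes: x right, y down, z forward; pixel columns grow to the right and rows downward; lengths in m; the calibration is good to about 2 mm. A picture is of the moment at which its call begins. get_calibration takes no time and is no camera call.
A pose or a line that the arm cannot do raises arm.Unreachable and nothing moves.
- arm.sign_off(): hands the job in, once; it reports no verdict.
Readings, each from a call of its own:
- arm.current_t(): time.
- arm.current_joint_positions(): joint angles.
- arm.current_dq(): joint speeds.
- arm.current_tau(): joint torques, N m.
- arm.current_ee_pos(): TCP position.
- arm.current_tool_rot(): TCP orientation.
- arm.current_force(): force on the tool from outside, world axes, zero at the start.
- arm.current_torque(): the same for the moment, N m.
- arm.current_width(): finger opening in m.
Only numpy, scipy, OpenCV 4.12 (cv2) and the standard library are available. Lean on these libraries where they do the work, as an engineer would, in place of code of your own. Each camera call takes 0.05 s, during which the arm holds its last target. There are 200 camera calls.

### The job

The sample on the scanner's turntable is held by only one of its two swing clamps. Take the bar grip of the open clamp, whose steel finger does not yet reach over the sample, and turn it clockwise (seen from above), a little under 60 degrees, until it clicks past its detent and its finger points at the middle of the turntable. Leave the other clamp locked, do not shift the sample, and let go.

Things in the scene. Friction and masses are not known exactly. Their poses are not given: they have to be found in the camera images.
- open_knob_grip (a point): Open clamp's knob: grey bar 44 x 14 mm, 36 high, on a steel hub (44 across) on a fixed post. Point: on the vertical turning axis, inside the bar, 13 mm below its top, 23 above the hub (fingertips stay above it), 55 above the turntable. x: level, along the bar towards the flat steel finger (reach 62 mm from the axis, top 24 below this point) that turns with it; z up. Grip across the bar, along y.
- open_knob (a joint): Angle of the open clamp's knob, rad, growing clockwise seen from above. Rests at a stop at 0 (open). Its over-centre spring detent resists with up to about 0.12 N m and turns it back if let go before 0.5; past about 0.55 it snaps on to its locked rest against a hard stop at 1.0 (57 degrees), finger pointing to the turntable's centre.
- shut_knob (a joint): Angle of the other, like clamp's knob, rad: 0 is locked with its finger over the sample, as it starts; negative as it is turned back open (anticlockwise from above). It stands straight across the turntable's centre from the open clamp, 170 mm away.
- sample_mid (a point): Centre of the loose hexagonal copper-coloured sample, half-way up its plate (66 mm across flats, 18 thick, bosses to 6 mm on top), 9 mm above the turntable; z up. It lies within 5 mm of the centre of the turntable, a fixed black disc 320 mm across, its top 45 mm above the bench. The clamps' axes are 85 mm from that centre; their fingers pass 5 mm above the plate.

How it is judged (in metres and radians):
At the end, for the whole second after the job is handed in: The open clamp's knob has clicked past its detent and rests locked (above 0.82 rad, still), the other clamp is still locked (within 0.2 rad) and the sample is within 12 mm of where it lay (value of joint open_knob above 0.82 rad and velocity of joint open_knob below 0.1 rad/s and value of joint shut_knob above -0.2 rad and distance of sample_mid from where it was at the start of the episode below 0.012 m); the robot touches nothing.
It fails at once if the other clamp is turned back by more than 0.35 rad (value of joint shut_knob below -0.35 rad).
It fails at once if the sample is shifted or lifted by more than 15 mm (distance of sample_mid from where it was at the start of the episode above 0.015 m).
It also fails if it takes over 29 s, if anything falls off the work surface, if the arm or the gripper's body presses on something with over 40 N, if the wrist force passes 120 N, or if a joint passes its speed limit or range.

## Working session

There is one attempt and no reset: what is moved stays moved. The work goes in short steps, each a Python script; the robot and the scene stay as the last script left them, time stands still between calls to the robot, and variables do not carry over. Pictures are saved under pics/ and viewed, about 8 in all and at most 12, crops included, and the job is handed in when it is done.

```bash
mkdir -p pics; python3 - <<'E'
from rig import arm
import cv2,numpy as np
for n in("top","side"):
    im=arm.snapshot(n);cv2.imwrite(f"pics/{n}0.png",im[:,:,::-1])
    c=arm.get_calibration(n);print(n,np.round(c["intrinsics"],1).tolist(),np.round(c["cam_to_world"],4).tolist())
print(arm.grip_depth,arm.current_t(),np.round(arm.current_tool_rot(),3).tolist())
E
```

```text
top [[464.9, 0.0, 314.9], [0.0, 464.9, 198.1], [0.0, 0.0, 1.0]] [[-0.0163, -0.9946, 0.1021, 0.5366], [-0.9996, 0.0184, 0.0194, 0.0289], [-0.0212, -0.1017, -0.9946, 0.8101], [0.0, 0.0, 0.0, 1.0]]
side [[481.2, 0.0, 325.1], [0.0, 481.2, 203.8], [0.0, 0.0, 1.0]] [[-0.8721, -0.3406, 0.3514, 0.3709], [-0.4893, 0.5919, -0.6404, 0.4376], [0.0101, -0.7305, -0.6829, 0.5546], [0.0, 0.0, 0.0, 1.0]]
0.0188 0.1 [[0.922, 0.388, -0.0], [0.388, -0.922, 0.001], [0.0, -0.001, -1.0]]
```

View pics/top0.png

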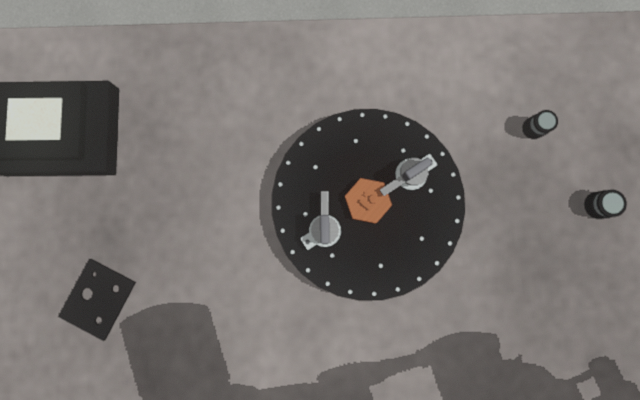

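View pics/side0.png

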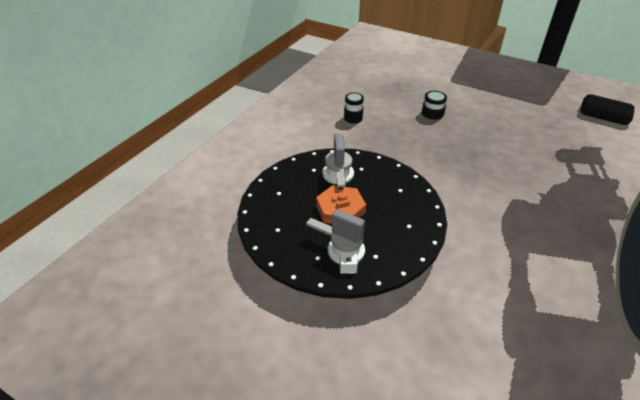

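The top view shows the open clamp at about (325,230) with its finger pointing up to (324,192). The locked clamp is at about (411,173) with its finger over the sample at (368,201). I'll enlarge both.

```bash
python3 - <<'E'
import cv2
t=cv2.imread("pics/top0.png")[140:265,290:450]
s=cv2.imread("pics/side0.png")[120:280,290:400]
cv2.imwrite("pics/tc.png",cv2.resize(t,None,fx=5,fy=4.8,interpolation=2) if 0 else cv2.resize(t,None,fx=4.8,fy=4.8,interpolation=2))
cv2.imwrite("pics/sc.png",cv2.resize(s,None,fx=3.75,fy=3.75,interpolation=2))
E
```

```text
(no output)
```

View pics/tc.png

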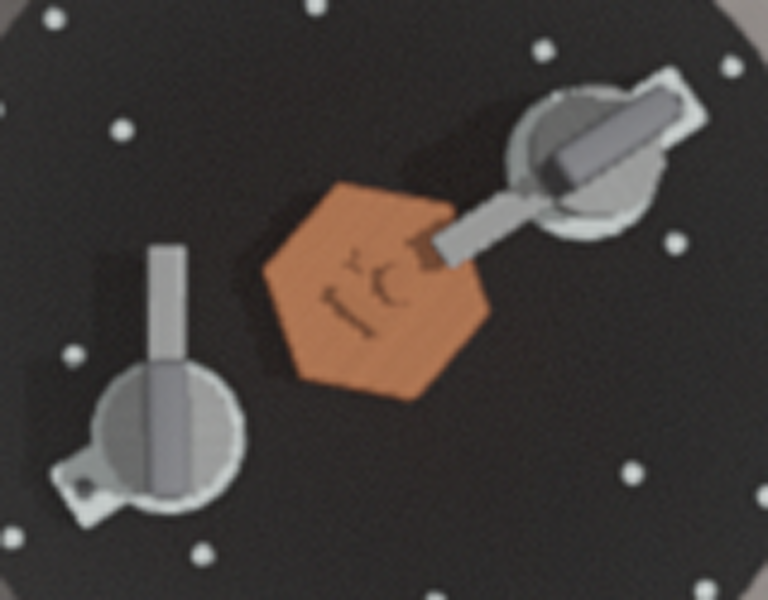

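View pics/sc.png

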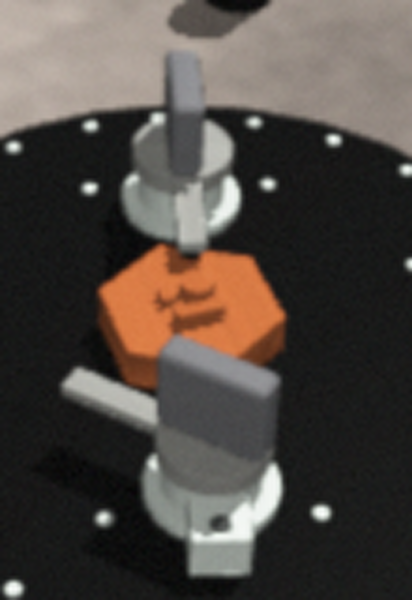

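```bash
cat > h.py <<'E'
from rig import arm
import numpy as np,cv2
def px2w(n,u,v,z):
    c=arm.get_calibration(n);T=np.array(c["cam_to_world"]);d=T[:3,:3]@np.linalg.solve(np.array(c["intrinsics"]),[u,v,1])
    return T[:3,3]+d*(z-T[2,3])/d[2]
def tool(yaw): # tool down, x axis along yaw (deg)
    a=np.radians(yaw);x=np.array([np.cos(a),np.sin(a),0]);z=np.array([0,0,-1.]);return np.c_[x,np.cross(z,x),z]
E
python3 - <<'E'
from h import *
tc=lambda x,y,z:px2w("top",290+(x+.5)/4.8-.5,140+(y+.5)/4.8-.5,z)
sc=lambda x,y,z:px2w("side",290+(x+.5)/3.75-.5,120+(y+.5)/3.75-.5,z)
P=dict(o_top=tc(169.5,430,.113),o_tip=tc(167,245,.076),o_a=tc(169,362,.113),o_b=tc(169,497,.113),s_top=tc(619,137,.113),s_tip=tc(444,252,.076),samp=tc(376,292,.063),
 o_side=sc(219,362,.113),s_side=sc(184,56,.113),o_tip_side=sc(77,376,.076))
for k,v in P.items():print(k,np.round(v[:2],4))
yaw=lambda a,b:np.degrees(np.arctan2(*(b-a)[1::-1]))
print(yaw(P['o_top'],P['o_tip']),yaw(P['o_b'],P['o_a']),yaw(P['o_top'],P['s_top']),np.linalg.norm(P['o_top']-P['s_top']))
q=arm.current_joint_positions();o=P['o_top']
for y0 in(0,180):
  for d in(0,-57,-65):
    print(y0,d,arm.solve_ik([o[0],o[1],.085],tool(y0+d)))
E
```

```text
o_top [0.5611 0.0282]
o_tip [0.6236 0.0279]
o_a [0.5824 0.028 ]
o_b [0.5404 0.0288]
s_top [ 0.6508 -0.1148]
s_tip [ 0.6196 -0.0635]
samp [ 0.6079 -0.0419]
o_side [0.5605 0.0292]
s_side [ 0.6582 -0.1278]
o_tip_side [0.6192 0.0281]
-0.312370820222829 -1.0611145757390503 -57.94244853310696 0.16882780911793593
0 0 [-3.20777456e+00  3.23528169e+01  9.40684560e+01 -2.54444375e-14
  5.35787271e+01  8.67922254e+01]
0 -57 [-3.20777456e+00  3.23528169e+01  9.40684560e+01 -2.54444375e-14
  5.35787271e+01  1.43792225e+02]
0 -65 [-3.20777456e+00  3.23528169e+01  9.40684560e+01 -2.54444375e-14
  5.35787271e+01  1.51792225e+02]
180 0 [-3.20777456e+00  3.23528169e+01  9.40684560e+01 -2.54444375e-14
  5.35787271e+01 -9.32077746e+01]
180 -57 [-3.20777456e+00  3.23528169e+01  9.40684560e+01 -2.54444375e-14
  5.35787271e+01 -3.62077746e+01]
180 -65 [-3.20777456e+00  3.23528169e+01  9.40684560e+01 -2.54444375e-14
  5.35787271e+01 -2.82077746e+01]
```

Both cameras agree on the axis at about (0.561, 0.029). The bar's yaw is about -0.5°, and the locked yaw is about -58°. I'll approach and close loosely.

```bash
python3 - <<'E'
from h import *
R=tool(179.4);p=[.5609,.0287]
arm.move_to(p+[.2],R);arm.grip(.06);print(arm.current_t())
arm.move_l(p+[.14],R);arm.move_l(p+[.085],R,feed=.05)
f=lambda s:print(s,arm.current_t(),arm.current_width(),np.round(arm.current_force(),2),np.round(arm.current_torque(),2),np.round(arm.current_ee_pos(),4))
f("down");arm.grip(.024);f("24");arm.grip(.017);f("17")
im=arm.snapshot("side");cv2.imwrite("pics/s1.png",cv2.resize(im[80:330,220:520],None,fx=2.4,fy=2.4)[:,:,::-1])
E
```

```text
3.175
down 4.975 0.05966678034740479 [ 0.29 -0.22 -0.38] [ 0.08 -0.14  0.03] [0.5611 0.0287 0.0853]
24 5.6833 0.024124986181247542 [-0.2   0.25  0.68] [ 0.14 -0.15 -0.03] [0.5609 0.0287 0.085 ]
17 6.025 0.017163871219471796 [-0.04 -0.31  0.15] [ 0.12 -0.14  0.01] [0.5609 0.0287 0.085 ]
```

View pics/s1.png

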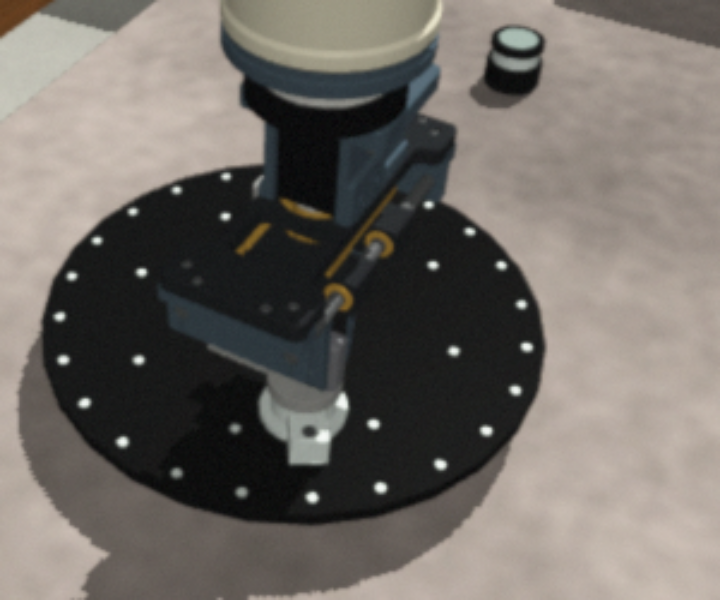

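The jaws (about crop (290,340)) straddle the bar above the hub, and I read no contact force. Next I'll turn in steps.

```bash
python3 - <<'E'
from h import *
p=[.5609,.0287,.085]
for d in(12,24,36,46,54,58):
    arm.move_joints(arm.solve_ik(p,tool(179.4-d)))
    F=np.array(arm.current_force());print(d,round(arm.current_t(),2),np.round(F,1),np.round(arm.current_torque(),2),round(arm.current_width(),4))
    if np.linalg.norm(F)>40:print("stop");break
arm.sleep(.3);print(np.round(arm.current_force(),1),np.round(arm.current_torque(),2))
E
```

```text
12 6.4 [-1.2  4.8  0.9] [0.94 0.07 0.1 ] 0.0168
24 6.72 [-0.8  1.3  0.5] [ 0.25 -0.06 -0.  ] 0.0168
36 7.05 [ 1.3  2.7 -0.8] [ 0.62 -0.47  0.01] 0.0171
46 7.34 [ 3.9  3.3 -3.1] [ 0.7  -0.85 -0.1 ] 0.0172
54 7.61 [ 4.5  5.6 -3.6] [ 0.89 -0.97 -0.08] 0.0167
58 7.86 [ 3.2  0.5 -1.2] [ 0.18 -0.55  0.08] 0.0168
[ 4.  -0.  -1.3] [ 0.2  -0.73  0.07]
```

The torque changed sign late in the turn, which suggests the detent snapped over. I'll release, lift and check.

```bash
python3 - <<'E'
from h import *
p=[.5609,.0287];R=tool(179.4-56.5)
arm.move_l(p+[.085],tool(179.4-57)) if 0 else None
arm.grip(.06);print(np.round(arm.current_force(),1))
arm.move_l(p+[.085+.08]);arm.move_l(p+[.25],feed=.2)
arm.move_joints([-72.622,28.281,77.091,0,74.628,-5.472])
print(arm.current_t(),np.round(arm.current_force(),1))
im=arm.snapshot("top");cv2.imwrite("pics/t2.png",im[:,:,::-1])
cv2.imwrite("pics/t2c.png",cv2.resize(im[140:265,290:450],None,fx=4.8,fy=4.8,interpolation=2)[:,:,::-1])
E
```

```text
[-0.1 -1.1  0.2]
12.6417 [ 0.2 -0.2 -0.1]
```

View pics/t2c.png

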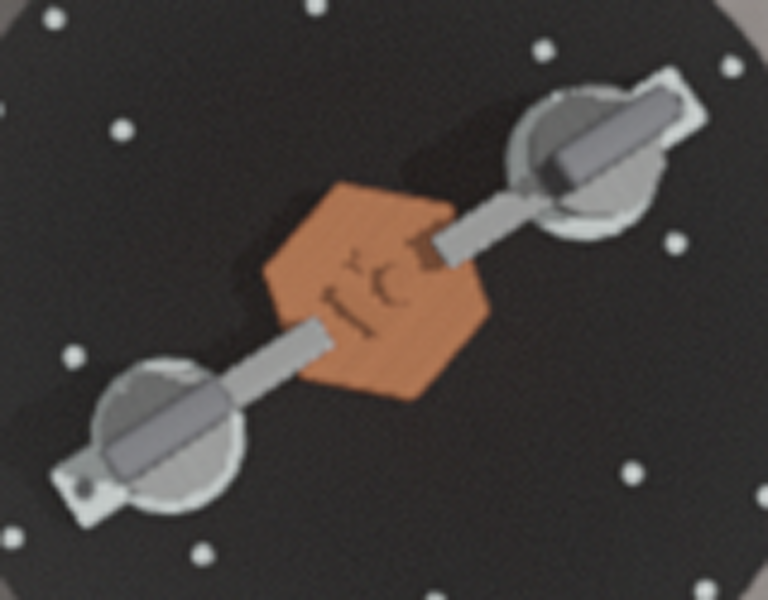

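The open clamp's finger now points over the sample at crop (320,335), in line with the other finger. The sample and the other clamp haven't moved.

```bash
python3 -c "
from rig import arm
arm.sign_off();print(arm.current_t())"
```

```text
the job is handed in; nothing more can be done
the job is handed in; nothing more can be done
```

The open clamp is now locked, with its finger over the sample and pointing at the middle of the turntable. I closed the jaws loosely (17 mm) around the bar, turned it about 58° clockwise, let go and moved the arm back to its start position. The job was handed in at about 12.7 s of the 29 s allowed.

- **Clamps and sample:** in the last top picture, the newly locked finger lines up with the other clamp's finger. The sample and the other clamp are at the same pixels as in the first picture.
- **Forces:** the largest I read, between the turning steps, was about 8 N. After release, the force was close to zero.
- **Not measured directly:** the knob angle could only be judged from the picture, which shows it fully turned. I took only one picture after release, so I did not separately check that the knob was at rest.

No checks failed or disagreed, except that the side camera placed the far (already locked) clamp about 15 mm away from where the top camera did. I put that down to a rough pixel reading and did not use it. The two cameras agreed to about 1 mm on the clamp I turned.

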